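# Hook the loose ledge onto the slotted upright and lock it

## Task

Hang the loose steel ledge on the bare slotted upright, at the same height as the ledge on the other upright: hook both its tabs into the slots, then push it down until it is fully home and the spring catch snaps into its window. Feel it in gently rather than forcing it (never push with more than about 40 N), leave the other things on the table where they are, and let go of it.

Things in the scene. Friction and masses are not known exactly. Their poses are not given: they have to be found in the camera images.
- ledge: loose steel ledge bracket, 0.36-0.54 kg, standing on its ledge plate (110 x 60 x 4 mm). Origin: underside, mid width, in the rear plane of its back plate. +z up, +x the way the tabs point; the plate runs to x -110. Back plate 30 wide, 4 thick, to z 105. An upright rib, y -5 to 5: z 4 to 105 from x -4 to -62, then sloping to z 35 at x -104
- rib_grip (a point): a good place to grip the rib from above (10 mm thick), ledge frame x -35, y 0, z 93 mm; the rib's top edge is 12 mm above it and can be pressed on. Axes as the ledge
- lower_tab (a point): rear end of the lower hook tab, level with its neck's underside: ledge frame x 9.5, y 0, z 46 mm. Tab 6 mm wide (y): a neck 6 mm tall from x 0 to 5.5, then a lip (x 5.5 to 9.5) that also hangs 16 mm below the neck, so 22 mm tall in all. A same upper tab is 50 mm higher. Axes as the ledge
- window (a point): centre of the 18 x 8.5 mm window for the catch in the back plate, ledge frame x 0, z 27 mm. Below it a tongue is bent forward as a ramp, 28 degrees off vertical, to push the catch in on the way down. Axes as the ledge
- bare_upright: bare black steel post with bright sides, 72 wide, 210 mm tall, open behind, fixed, foot 100 x 100 mm. Origin: table level, mid width, in its face plate's front; +z up, +x into the post (as the ledge's x when hung). On its front sits a 64 mm wide, 4 mm thick slotted face plate whose middle stands up to 12 mm left or right (y) of the post's middle: not measured, find it by feel or sight
- home (a point): mid width of the bare post, in the face plate's front plane, 79 mm up. When fully home the ledge's origin has this height and depth, its y is the plate's middle (play 1.5 mm). Slots in one column mid plate, 9 wide, 28 tall, rounded sides, undersides at z 25, 75, 125, 175 mm; the tabs go in the top two, entering 16 to 22 mm above home (best 19). Axes as the post
- catch (a joint): steel spring catch of the bare post, mid plate, 12 wide, 4 tall (z 103 to 107 mm), 4 mm proud of the plate. Value: depth pushed in (m), 0 free to 0.006; spring 6 N, 10 N at 4 mm. Over the last 13 mm down the tongue pushes it in, taking about 8 to 15 N of downward push; with the ledge home it snaps out into the window
- fitted_upright: the other post, alike but its plate in the middle and without a catch, with such a ledge fixed on it at the right height (ledge underside 79 mm over the table). Origin and axes as for the bare upright; it may stand left or right of it
- tray: shallow polished aluminium tray, 240 x 170 x 22 mm; a bystander, leave it alone
- jar: chunky glass jar with a steel twist cap, 76 mm across, 100 mm tall; a bystander, leave it alone
- spice_can: small steel can with a paper label, 60 mm across, 85 mm tall; a bystander, leave it alone
- brush: grill brush with a rubber handle, lying; a bystander, leave it alone
- tongs: stainless steel tongs, 240 mm long, lying; a bystander, leave it alone
- lighter: small black plastic lighter with a grey sliding lever, 90 x 24 x 15 mm, lying; a bystander, leave it alone
There are look-alikes about, which are no part of the job. Leave any pink look-alike of the ledge alone. What is shaped like the bare_upright but pink is not meant.

How it is judged:
On the way, in this order (a step that is already met when the one before it is completed fails the run):
1. both tabs are through the top two slots of the bare upright, back plate against the face, not yet pushed down (x of ledge in the frame of bare_upright between -0.0025 and 0.003 m and y of ledge in the frame of bare_upright between -0.015 and 0.015 m and z of ledge in the frame of bare_upright between 0.092 and 0.104 m), for 0.05 s.
2. the ledge is pushed down and the catch has snapped out (x of ledge in the frame of bare_upright between -0.004 and 0.003 m and y of ledge in the frame of bare_upright between -0.015 and 0.015 m and z of ledge in the frame of bare_upright between 0.076 and 0.082 m and value of joint catch below 0.0015 m and angle between ledge's own z axis and vertical below 0.07 rad and angle between the x axis of ledge and the x axis of bare_upright, either way round below 0.14 rad), for 0.1 s.
At the end, for the whole second after the job is handed in: the ledge hangs at rest, tabs in the top two slots of the bare post: its underside 76 to 82 mm up, origin -4 to +3 mm from the face plane and within 15 mm of mid post (where the face plate stands), tilted under 0.07 rad, turned under 0.14 rad, catch out (pushed in under 1.5 mm) (all of step 2 and linear speed of ledge below 0.01 m/s); the robot touches nothing.
It fails at once if the ledge is pressed on the bare upright with more than 90 N (contact force between ledge and bare_upright above 90 N).
It fails at once if a bystander is moved more than 30 mm (distance of any of tray, jar, spice_can, brush, tongs, lighter from where it was at the start of the episode above 0.03 m).
It also fails if it takes over 72 s, if anything falls off the work surface, if the arm or the gripper's body presses on something with over 40 N, if the wrist force passes 120 N, or if a joint passes its speed limit or range.

## Robot

A 6-joint arm with a two-finger parallel gripper is mounted at the origin on the work surface. World frame = base frame: x ahead of the robot, y to its left, z up, the work surface at z = 0. Lengths are in m, angles in rad, forces in N, time in s.
With the tool pointing down it reaches from about 0.225 to 0.725 m from the base axis. Payload 3.1 kg.
Tool frame: the origin (TCP) lies at the very end of the fingers, on their centre line; the grasp point (between the pads) lies 19 mm behind it; z points along the fingers, x is the direction in which the jaws open and shut, and the axes are right-handed (so a half turn about z gives the same grasp; the last joint's range is limited). The gripper opens to 85 mm and grips with 20 to 120 N. Pads are 22 mm wide; open, the fingers measure 114 mm over their backs; the gripper's body (76 mm by 85 mm) begins 54 mm behind the grasp point. The pads swing forward as they close: fully open they stand 13 mm farther back than shut.
Start: joints at [1.173, 0.048, 0.099, 1.622, 0, 1.443], TCP at [0.14, 0.506, 0.231] pointing down, gripper open.
Joint ranges: [-2.91, 2.91], [-0.99, 1.94], [-1.21, 1.42], [-2.12, 2.29], [-1.49, 1.47], [-3.14, 3.14]. Speed limits (rad/s): [2.79, 2.79, 3.14, 3.14, 3.14, 3.14].

## Interface

Orientations are given as a unit quaternion [w, x, y, z].
In Python, from cell import state, capture, close_job gives the robot as it stands.
- The arm moves only by the tool drive_tool, never from a script. Its argument "motion" is a list of rows, each an object of numbers: "tx", "ty", "tz": the shift along the world's x, y, z in m; "rx", "ry", "rz": the turn, a rotation vector about the world's x, y, z in degrees; "grip": the finger opening in m, from 0 to 0.0854. A call has 1 to 8 rows; each row shifts and turns the pose as measured when the row begins; what a row does not reach is not made up. A row lasts 1/12 s, in which the tool goes at most 41.7 mm and 7.16 degrees, less where a joint would pass 70% of its speed; a pose out of reach is approached as far as the arm can. A call is refused whole if a number of a shift passes 0.0417 or a number of a turn 7.16, either way. A call with a gripper value outside its range is refused whole. The fingers move at their own pace and stop on an object; "grip_force" is the grip in N (left out, the last holds). Time passes only in rows, so rows that do not move let the fingers close. It gives the time, the measured TCP pose, the force and the opening at its end, in the units of the state.
- state(): the state, without advancing time (a new reading comes with each control period).
- capture(name): name is "side" or "top" or "wrist"; returns a dict with "image" (480x640x3 uint8, red, green, blue), "intrinsics" (3x3 intrinsics, pixels), "k1" (the pictures are not rectified: a ray, as slopes to the right and down, at radius r is drawn at 1 + k1 r^2 times it, then the intrinsics apply), "rvec" (rotation vector, rad) and "tvec" (3), from world to camera coordinates, as OpenCV has them. Camera axes: x right, y down, z forward; pixel columns grow to the right and rows downward; lengths in m; the calibration is good to about 2 mm. A picture is of the moment at which its call begins. There is no depth.
- close_job(): hands the job in, once; it reports no verdict.
The state is a dict: "t": time; "q": joint angles; "joint_velocities": joint speeds; "tau": joint torques, N m; "tcp_pos": TCP position; "tool_rot": TCP orientation; "contact_force": force on the tool from outside, world axes, zero at the start; "torque": the same for the moment, N m; "finger_gap": finger opening in m.
Only numpy, scipy, OpenCV 4.12 (cv2) and the standard library are available. Lean on these libraries where they do the work, as an engineer would, in place of code of your own. Each camera call takes 0.05 s, during which the arm holds its last target. There are 200 camera calls.

## Working session

There is one attempt and no reset: what is moved stays moved. The work goes in short steps, Python scripts to look and compute and a tool call to move; the robot and the scene stay as the last step left them, time stands still between calls to the robot, and variables do not carry over. Pictures are saved under pics/ and viewed, about 8 in all and at most 12, crops included, and the job is handed in when it is done.

Besides the shell and the picture viewer there is one more tool, called after "Call:" by a JSON object that holds its "method" and its "body", one argument or row to a line. drive_tool: Moves the arm, as the interface text tells. Its arguments: {"type":"object","properties":{"motion":{"type":"array","items":{"type":"object","properties":{"tx":{"type":"number"},"ty":{"type":"number"},"tz":{"type":"number"},"rx":{"type":"number"},"ry":{"type":"number"},"rz":{"type":"number"},"grip":{"type":"number"}}}},"grip_force":{"type":"number"}},"required":["motion"]}

```bash
mkdir -p pics; ls; cat > h.py <<'E'
import numpy as np, cv2, pickle
from cell import state, capture, close_job
def cap(n,f):
    d=capture(n); cv2.imwrite(f'pics/{f}.png',d['image'][:,:,::-1]); pickle.dump(d,open(f'pics/{f}.pkl','wb')); return d
def load(f): return pickle.load(open(f'pics/{f}.pkl','rb'))
def ray(d,uv):
    K=np.array(d['intrinsics']);x=np.linalg.solve(K,[uv[0],uv[1],1])[:2];s=x.copy()
    for _ in range(30): s=x/(1+d['k1']*(s@s))
    R=cv2.Rodrigues(np.array(d['rvec'],float))[0];t=np.array(d['tvec'],float).ravel()
    return -R.T@t, R.T@np.array([s[0],s[1],1])
def onz(d,uv,z):
    c,r=ray(d,uv); return c+r*(z-c[2])/r[2]
def proj(d,P):
    R=cv2.Rodrigues(np.array(d['rvec'],float))[0];t=np.array(d['tvec'],float).ravel()
    p=np.atleast_2d(P)@R.T+t; s=p[:,:2]/p[:,2:]; s=s*(1+d['k1']*(s**2).sum(1,keepdims=True))
    K=np.array(d['intrinsics']); return s@K[:2,:2].T+K[:2,2]
def tri(obs):
    A=np.zeros((3,3));b=np.zeros(3)
    for d,uv in obs:
        c,r=ray(d,uv);r/=np.linalg.norm(r);M=np.eye(3)-np.outer(r,r);A+=M;b+=M@c
    return np.linalg.solve(A,b)
def crop(f,x0,y0,x1,y1,s,o):
    im=cv2.imread(f'pics/{f}.png')[y0:y1,x0:x1]; cv2.imwrite(f'pics/{o}.png',cv2.resize(im,None,fx=s,fy=s,interpolation=cv2.INTER_CUBIC))
E
python3 - <<'E'
from h import *
a=cap('side','s0');b=cap('top','t0');c=cap('wrist','w0')
for d in(a,b,c): print(ray(d,(320,240)))
im=np.vstack([np.hstack([d['image'] for d in(a,b)])])
print(state())
E
```

```text
pics
(array([0.33853338, 0.83922369, 0.79960907]), array([ 0.1831098 , -0.77014175, -0.61186526]))
(array([ 0.42724323, -0.04849625,  1.37826954]), array([ 0.10487501,  0.01210341, -0.9946262 ]))
(array([0.06484735, 0.52667665, 0.3712866 ]), array([ 0.28457783, -0.08118902, -0.95528685]))
{'t': 0.15, 'q': array([1.17320127e+00, 4.85960717e-02, 9.79165245e-02, 1.62195913e+00,
       1.59949926e-05, 1.44299304e+00]), 'joint_velocities': array([-0.00052417, -0.00143413,  0.00509992,  0.0001049 ,  0.00083447,
       -0.00010145]), 'tau': array([ 1.34303387e-03, -3.39259386e+01,  3.20424163e+01,  1.53882557e-02,
       -1.58538037e-04, -9.44754760e-06]), 'tcp_pos': array([0.13975348, 0.50556809, 0.23035734]), 'tool_rot': array([ 4.52939447e-04,  7.95779394e-01,  6.05585921e-01, -8.02166832e-04]), 'contact_force': array([-0.41308255, -0.19720742, -0.1736104 ]), 'torque': array([-0.01359477,  0.0328943 , -0.01134396]), 'finger_gap': 0.08595828353083709}
```

View pics/t0.png

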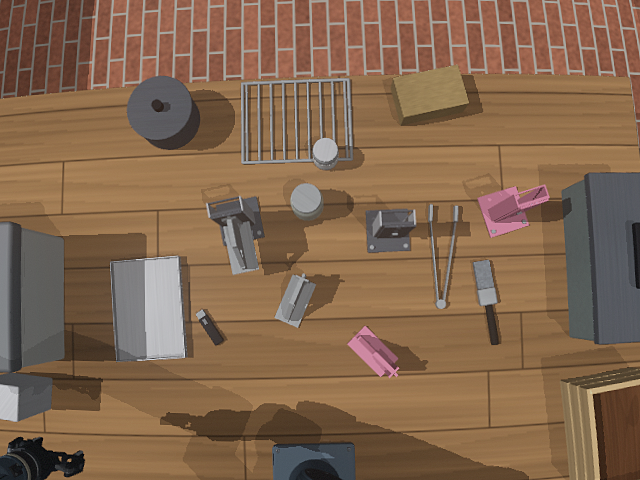

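View pics/s0.png

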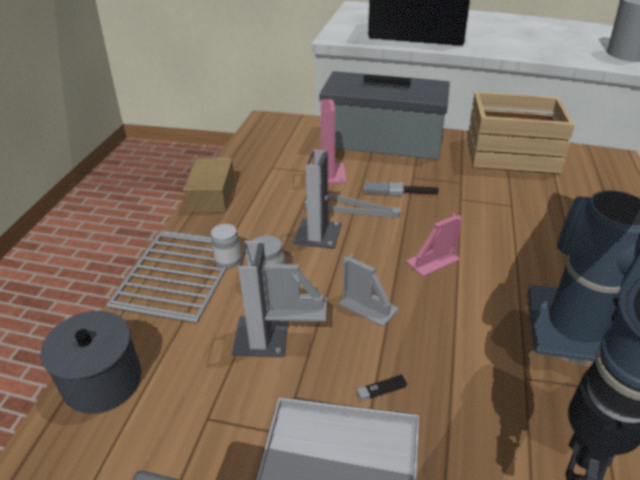

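The top view shows the fitted upright with its ledge at (237,235), the grey bare upright at (390,230) and the grey loose ledge at (295,300). The pink upright at (503,212) and pink ledge at (373,352) are look-alikes. I'll confirm in enlarged crops.

```bash
python3 - <<'E'
from h import *
crop('t0',265,265,325,335,6.6,'a');crop('t0',355,195,425,265,6.6,'b')
a=cv2.imread('pics/a.png');b=cv2.imread('pics/b.png')
h=max(a.shape[0],b.shape[0]); a=cv2.copyMakeBorder(a,0,h-a.shape[0],0,0,0)if h>a.shape[0] else a
cv2.imwrite('pics/c1.png',np.hstack([a[:h],b[:h]]) if a.shape[0]==b.shape[0] else np.hstack([cv2.resize(a,(a.shape[1],h)),b])); print(a.shape,b.shape)
t=load('t0')
for uv in[(295,300),(390,230),(237,235)]: print(onz(t,uv,0.05))
E
```

```text
(462, 396, 3) (462, 462, 3)
[0.43278534 0.02806161 0.05      ]
[ 0.58542694 -0.19251443  0.05      ]
[0.58469329 0.15738219 0.05      ]
```

View pics/c1.png

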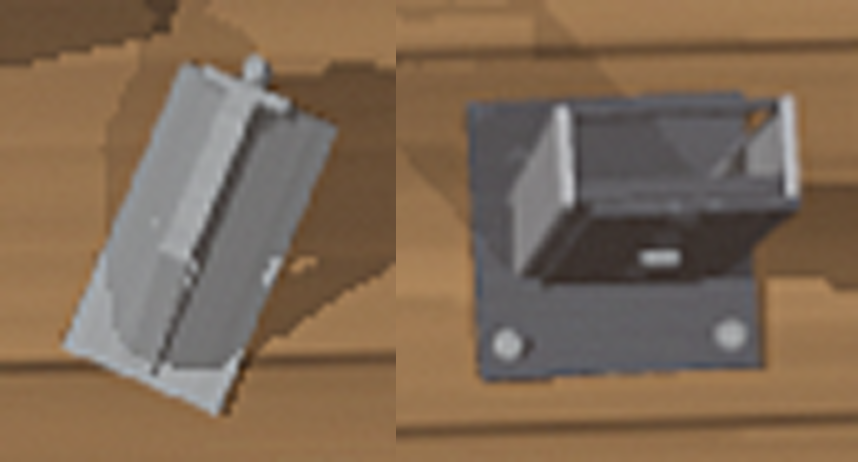

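```bash
python3 - <<'E'
from h import *
t=load('t0')
A=lambda x,y:(265+(x+.5)/6.6-.5,265+(y+.5)/6.6-.5)
B=lambda x,y:(355+(x-395.5)/6.6-.5,195+(y+.5)/6.6-.5)
L={n:onz(t,A(*p),.004) for n,p in dict(fl=(62,347),fr=(220,414),rr=(337,127),rl=(183,62)).items()}
for k,v in L.items():print(k,v)
c=(L['fl']+L['fr'])/2;r=(L['rl']+L['rr'])/2;d=r-c
print('len',np.linalg.norm(d),np.linalg.norm(L['fl']-L['fr']),'yaw',np.degrees(np.arctan2(d[1],d[0])),'mid',(c+r)/2)
e=d/np.linalg.norm(d); o=(c+r)/2+e*.055; print('origin',o,'grip',o-e*.035)
print('rib top front/back',onz(t,A(175,255),.105),onz(t,A(235,95),.105))
P={n:onz(t,B(*p),.21) for n,p in dict(fl=(572,205),fr=(800,205),bl=(562,105),br=(790,97)).items()}
for k,v in P.items():print(k,v)
w=P['fl']-P['fr'];print('w',np.linalg.norm(w),np.degrees(np.arctan2(-w[0],w[1])), 'mid',(P['fl']+P['fr'])/2)
print('catch',onz(t,B(660,257),.105))
F=[onz(t,B(*p),.006) for p in[(483,380),(765,367),(470,103)]]
print('foot',F)
w=load('w0'); print(proj(w,[o,o-e*.035+[0,0,.1]]))
E
```

```text
fl [0.39421516 0.08102379 0.004     ]
fr [0.36912126 0.02561595 0.004     ]
rr [ 0.46943704 -0.01860489  0.004     ]
rl [0.49408344 0.03546021 0.004     ]
len 0.10969833751340276 0.06082543351870832 yaw -24.156680633362242 mid [0.43171423 0.03087376 0.004     ]
origin [0.48189786 0.00836593 0.004     ] grip [0.44996282 0.0226891  0.004     ]
rib top front/back [0.42583521 0.03355347 0.105     ] [0.47781737 0.01244368 0.105     ]
fl [ 0.57569545 -0.15791322  0.21      ]
fr [ 0.57370242 -0.22755868  0.21      ]
bl [ 0.60648656 -0.15608534  0.21      ]
br [ 0.60701131 -0.22602135  0.21      ]
w 0.06967397511140366 -1.6391749673669676 mid [ 0.57469894 -0.19273595  0.21      ]
catch [ 0.57085856 -0.19626558  0.105     ]
foot [array([ 0.53992803, -0.14293778,  0.006     ]), array([ 0.54154515, -0.24371734,  0.006     ]), array([ 0.63946343, -0.14193671,  0.006     ])]
[[-10.9675371  587.75438691]
 [-96.52625293 679.61794163]]
```

Loose ledge: origin ≈ (0.482, 0.008), yaw −24°. Bare post: face x ≈ 0.573, catch y ≈ −0.196, yaw ≈ +0.5°. Setting out above the ledge.

Call:
{"method": "drive_tool", "body": {
  "motion": [
    {"tx": 0.022, "ty": -0.034, "rz": -1},
    {"tx": 0.022, "ty": -0.034, "rz": -1},
    {"tx": 0.022, "ty": -0.034, "rz": -1},
    {"tx": 0.022, "ty": -0.034, "rz": -1},
    {"tx": 0.022, "ty": -0.034, "rz": -1},
    {"tx": 0.022, "ty": -0.034, "rz": -1},
    {"tx": 0.022, "ty": -0.034, "rz": -1},
    {"tx": 0.022, "ty": -0.034, "rz": -1}
  ]
}}

```text
validation failed for argument at $.mo...
```

Call:
{"method": "drive_tool", "body": {
  "motion": [
    {"tx": 0.022, "ty": -0.034, "tz": 0.0, "rx": 0.0, "ry": 0.0, "rz": -1.0, "grip": 0.085}
  ],
  "grip_force": 40
}}

```text
t: 0.23
tcp_pos: [0.1595, 0.4747, 0.2283]
tool_rot: [-0.001, 0.799, 0.601, -0.002]
contact_force: [0.8, -0.3, -0.2]
finger_gap: 0.0848
```

That worked with every field given as a float; I'll test whether fields can be omitted.

Call:
{"method": "drive_tool", "body": {
  "motion": [
    {"tx": 0.022, "ty": -0.034, "rz": -1.1},
    {"tx": 0.022, "ty": -0.034, "rz": -1.1},
    {"tx": 0.022, "ty": -0.034, "rz": -1.1},
    {"tx": 0.022, "ty": -0.034, "rz": -1.1},
    {"tx": 0.022, "ty": -0.034, "rz": -1.1},
    {"tx": 0.022, "ty": -0.034, "rz": -1.1},
    {"tx": 0.022, "ty": -0.034, "rz": -1.1},
    {"tx": 0.022, "ty": -0.034}
  ]
}}

```text
validation failed for argument at $.mo...
```

Call:
{"method": "drive_tool", "body": {
  "motion": [
    {"tx": 0.022, "ty": -0.034, "tz": 0.0, "rx": 0.0, "ry": 0.0, "rz": -1.1, "grip": 0.085},
    {"tx": 0.022, "ty": -0.034, "tz": 0.0, "rx": 0.0, "ry": 0.0, "rz": -1.1, "grip": 0.085},
    {"tx": 0.022, "ty": -0.034, "tz": 0.0, "rx": 0.0, "ry": 0.0, "rz": -1.1, "grip": 0.085},
    {"tx": 0.022, "ty": -0.034, "tz": 0.0, "rx": 0.0, "ry": 0.0, "rz": -1.1, "grip": 0.085},
    {"tx": 0.022, "ty": -0.034, "tz": 0.0, "rx": 0.0, "ry": 0.0, "rz": -1.1, "grip": 0.085},
    {"tx": 0.022, "ty": -0.034, "tz": 0.0, "rx": 0.0, "ry": 0.0, "rz": -1.1, "grip": 0.085},
    {"tx": 0.022, "ty": -0.034, "tz": 0.0, "rx": 0.0, "ry": 0.0, "rz": -1.1, "grip": 0.085},
    {"tx": 0.022, "ty": -0.034, "tz": 0.0, "rx": 0.0, "ry": 0.0, "rz": -1.1, "grip": 0.085}
  ]
}}

```text
t: 0.9
tcp_pos: [0.3358, 0.1929, 0.2236]
tool_rot: [0.0, 0.842, 0.54, -0.004]
contact_force: [0.3, 1.2, -0.2]
finger_gap: 0.0847
```

Call:
{"method": "drive_tool", "body": {
  "motion": [
    {"tx": 0.022, "ty": -0.034, "tz": 0.0, "rx": 0.0, "ry": 0.0, "rz": 0.0, "grip": 0.085},
    {"tx": 0.022, "ty": -0.034, "tz": 0.0, "rx": 0.0, "ry": 0.0, "rz": 0.0, "grip": 0.085},
    {"tx": 0.022, "ty": -0.034, "tz": 0.0, "rx": 0.0, "ry": 0.0, "rz": 0.0, "grip": 0.085},
    {"tx": 0.022, "ty": -0.034, "tz": 0.0, "rx": 0.0, "ry": 0.0, "rz": 0.0, "grip": 0.085},
    {"tx": 0.022, "ty": -0.03, "tz": 0.0, "rx": 0.0, "ry": 0.0, "rz": 0.0, "grip": 0.085},
    {"tx": 0.0, "ty": 0.0, "tz": 0.0, "rx": 0.0, "ry": 0.0, "rz": 0.0, "grip": 0.085}
  ]
}}

```text
t: 1.4
tcp_pos: [0.4493, 0.0137, 0.2215]
tool_rot: [0.001, 0.844, 0.536, -0.004]
contact_force: [0.4, 0.8, 0.1]
finger_gap: 0.085
```

```bash
python3 - <<'E'
from h import *
w=cap('wrist','w1');s=state();print(s['tcp_pos'],s['tool_rot'],s['t'])
a=np.radians(-24.2);e=np.array([np.cos(a),np.sin(a),0]);o=np.array([.482,.0084,0])
print(proj(w,[o-e*x+[0,0,z] for x,z in((.004,.105),(.062,.105),(0,.105))]))
E
```

```text
[0.44756673 0.0157934  0.22164048] [-7.31569565e-05  8.43858044e-01  5.36551683e-01 -3.98592693e-03] 1.45
[[335.05353617 278.5304741 ]
 [334.44055201 189.37404366]
 [335.09387634 284.26152553]]
```

View pics/w1.png

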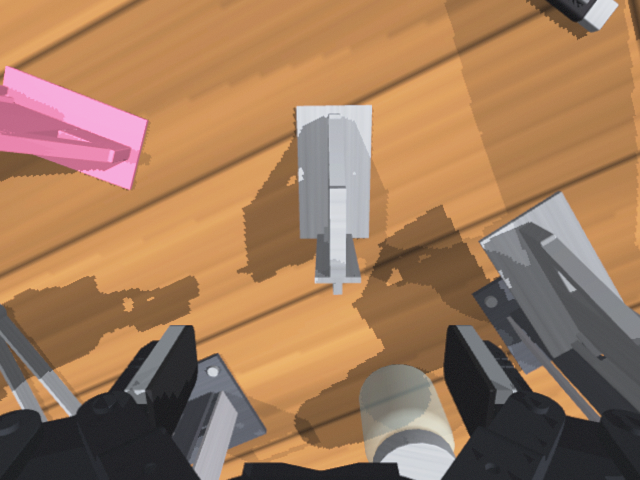

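The wrist view shows the rib at column 338, rows 187–277, which agrees with the prediction to about 2 mm. Descending.

Call:
{"method": "drive_tool", "body": {
  "motion": [
    {"tx": 0.0035, "ty": 0.0085, "tz": -0.02, "rx": 0.0, "ry": 0.0, "rz": 0.5, "grip": 0.06},
    {"tx": 0.0, "ty": 0.0, "tz": -0.03, "rx": 0.0, "ry": 0.0, "rz": 0.0, "grip": 0.06},
    {"tx": 0.0, "ty": 0.0, "tz": -0.03, "rx": 0.0, "ry": 0.0, "rz": 0.0, "grip": 0.06},
    {"tx": 0.0, "ty": 0.0, "tz": -0.03, "rx": 0.0, "ry": 0.0, "rz": 0.0, "grip": 0.06},
    {"tx": 0.0, "ty": 0.0, "tz": -0.02, "rx": 0.0, "ry": 0.0, "rz": 0.0, "grip": 0.06},
    {"tx": 0.0, "ty": 0.0, "tz": 0.0, "rx": 0.0, "ry": 0.0, "rz": 0.0, "grip": 0.06}
  ]
}}

```text
t: 1.95
tcp_pos: [0.4488, 0.0283, 0.0887]
tool_rot: [-0.001, 0.841, 0.541, -0.002]
contact_force: [-0.6, -0.3, -0.3]
finger_gap: 0.0598
```

Call:
{"method": "drive_tool", "body": {
  "motion": [
    {"tx": 0.002, "ty": -0.004, "tz": -0.008, "rx": 0.0, "ry": 0.0, "rz": 0.3, "grip": 0.06},
    {"tx": 0.0, "ty": 0.0, "tz": -0.007, "rx": 0.0, "ry": 0.0, "rz": 0.0, "grip": 0.06},
    {"tx": 0.0, "ty": 0.0, "tz": 0.0, "rx": 0.0, "ry": 0.0, "rz": 0.0, "grip": 0.06},
    {"tx": 0.0, "ty": 0.0, "tz": 0.0, "rx": 0.0, "ry": 0.0, "rz": 0.0, "grip": 0.03},
    {"tx": 0.0, "ty": 0.0, "tz": 0.0, "rx": 0.0, "ry": 0.0, "rz": 0.0, "grip": 0.02}
  ],
  "grip_force": 60
}}

```text
t: 2.37
tcp_pos: [0.4511, 0.0264, 0.0755]
tool_rot: [-0.0, 0.838, 0.545, -0.001]
contact_force: [0.8, 0.0, -0.6]
finger_gap: 0.0366
```

Call:
{"method": "drive_tool", "body": {
  "motion": [
    {"tx": 0.0, "ty": -0.001, "tz": 0.0, "rx": 0.0, "ry": 0.0, "rz": 0.0, "grip": 0.016},
    {"tx": 0.0, "ty": 0.0, "tz": 0.0, "rx": 0.0, "ry": 0.0, "rz": 0.0, "grip": 0.012},
    {"tx": 0.0, "ty": 0.0, "tz": 0.0, "rx": 0.0, "ry": 0.0, "rz": 0.0, "grip": 0.0},
    {"tx": 0.0, "ty": 0.0, "tz": 0.0, "rx": 0.0, "ry": 0.0, "rz": 0.0, "grip": 0.0},
    {"tx": 0.0, "ty": 0.0, "tz": 0.0, "rx": 0.0, "ry": 0.0, "rz": 0.0, "grip": 0.0}
  ]
}}

```text
t: 2.78
tcp_pos: [0.4528, 0.0249, 0.0779]
tool_rot: [0.001, 0.839, 0.545, 0.0]
contact_force: [0.3, -0.7, -0.8]
finger_gap: 0.0091
```

Gripped (gap 9 mm). Lifting and carrying in front of the bare post while turning.

Call:
{"method": "drive_tool", "body": {
  "motion": [
    {"tx": 0.0, "ty": 0.0, "tz": 0.01, "rx": 0.0, "ry": 0.0, "rz": 0.0, "grip": 0.0},
    {"tx": 0.0, "ty": 0.0, "tz": 0.03, "rx": 0.0, "ry": 0.0, "rz": 0.0, "grip": 0.0},
    {"tx": 0.0, "ty": -0.02, "tz": 0.03, "rx": 0.0, "ry": 0.0, "rz": 4.0, "grip": 0.0},
    {"tx": 0.0, "ty": -0.03, "tz": 0.03, "rx": 0.0, "ry": 0.0, "rz": 4.0, "grip": 0.0},
    {"tx": 0.0, "ty": -0.035, "tz": 0.0, "rx": 0.0, "ry": 0.0, "rz": 4.0, "grip": 0.0},
    {"tx": 0.0, "ty": -0.035, "tz": 0.0, "rx": 0.0, "ry": 0.0, "rz": 4.0, "grip": 0.0},
    {"tx": 0.005, "ty": -0.035, "tz": 0.0, "rx": 0.0, "ry": 0.0, "rz": 4.0, "grip": 0.0},
    {"tx": 0.005, "ty": -0.03, "tz": 0.0, "rx": 0.0, "ry": 0.0, "rz": 2.5, "grip": 0.0}
  ],
  "grip_force": 90
}}

```text
t: 3.45
tcp_pos: [0.4562, -0.1596, 0.1814]
tool_rot: [-0.002, 0.705, 0.709, -0.004]
contact_force: [1.1, 1.0, -4.8]
finger_gap: 0.0083
```

Call:
{"method": "drive_tool", "body": {
  "motion": [
    {"tx": 0.015, "ty": -0.018, "tz": -0.002, "rx": 0.0, "ry": 0.0, "rz": 0.0, "grip": 0.0},
    {"tx": 0.015, "ty": -0.018, "tz": -0.002, "rx": 0.0, "ry": 0.0, "rz": 0.0, "grip": 0.0},
    {"tx": 0.0, "ty": 0.0, "tz": 0.0, "rx": 0.0, "ry": 0.0, "rz": 0.0, "grip": 0.0},
    {"tx": 0.0, "ty": 0.0, "tz": 0.0, "rx": 0.0, "ry": 0.0, "rz": 0.0, "grip": 0.0}
  ]
}}

```text
t: 3.78
tcp_pos: [0.4865, -0.205, 0.1771]
tool_rot: [-0.002, 0.708, 0.706, -0.005]
contact_force: [-1.3, 1.2, -4.8]
finger_gap: 0.0084
```

```bash
python3 - <<'E'
from h import *
w=cap('wrist','w2');a=cap('side','s2');t=cap('top','t2');s=state();print(s['tcp_pos'],s['tool_rot'],s['contact_force'],s['q'])
p=proj(a,[.56,-.196,.12]);print(p); x,y=p[0].astype(int)
crop('s2',250,120,450,280,3,'c2a');crop('t2',350,190,430,270,6,'c2b')
A=cv2.imread('pics/c2a.png');B=cv2.imread('pics/c2b.png');W=cv2.imread('pics/w2.png')
print(A.shape,B.shape)
cv2.imwrite('pics/c2.png',W)
E
```

```text
[ 0.48619802 -0.20374543  0.17729238] [-0.00166274  0.70719444  0.7069991  -0.00505391] [-0.16612919  0.58114823 -3.78288461] [-5.18727682e-01  5.51342635e-02 -6.64180035e-04  1.52087085e+00
 -8.87338845e-03 -5.18425368e-01]
[[329.75935101 192.21962675]]
(480, 600, 3) (480, 480, 3)
```

View pics/c2.png

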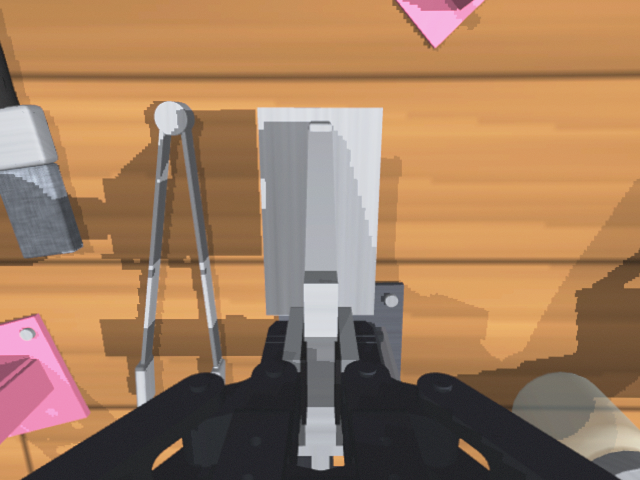

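View pics/c2a.png

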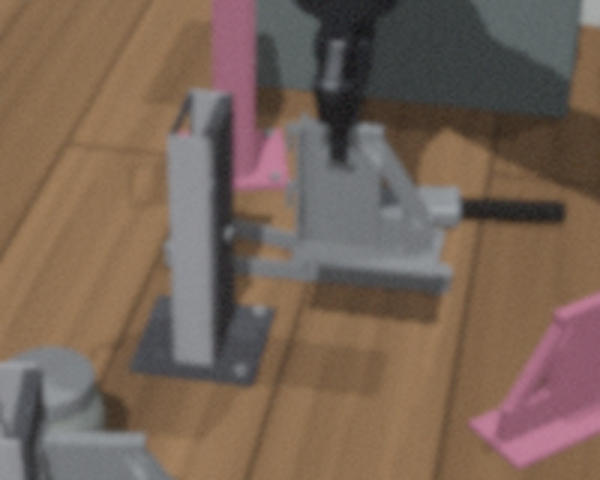

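```bash
python3 - <<'E'
from h import *
a=load('s2');t=load('t0')
for z in(.093,.096,.099,.102): print(z,(proj(a,[[.4096,-.174,z],[.4096,-.174,z+.004]])-[250,120])*3)
# home-check: ledge pts in wrist view
w=load('w2');print(proj(w,[[.4096,-.174,.103],[.4096,-.234,.103],[.4576,-.204,.203]]))
B=lambda x,y:(355+(x-395.5)/6.6-.5,195+(y+.5)/6.6-.5)
for uv in((640,250),(680,250),(640,264),(680,264)): print(onz(t,B(*uv),.105))
E
```

```text
0.093 [[428.62065184 285.41765471]
 [428.99539302 281.05728414]]
0.096 [[428.90159821 282.14898326]
 [429.27721615 277.77574412]]
0.099 [[429.18320195 278.87066577]
 [429.55969824 274.48451484]]
0.102 [[429.46546425 275.58266985]
 [429.84284045 271.18356383]]
[[385.57819763 109.34674674]
 [259.92548357 109.65749262]
 [323.23982978 282.57374023]]
[ 0.57338247 -0.18971893  0.105     ]
[ 0.57299603 -0.2030075   0.105     ]
[ 0.5687229  -0.18953003  0.105     ]
[ 0.56833517 -0.20281388  0.105     ]
```

View pics/c2b.png

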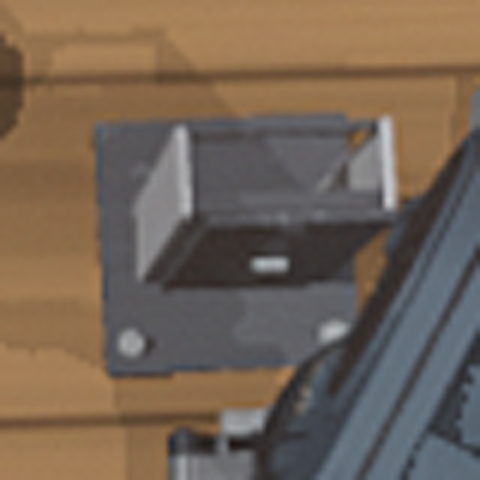

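```bash
python3 - <<'E'
from h import *
a=load('s2');im=cv2.imread('pics/s2.png');S=4
x0,y0,x1,y1=290,135,420,270
big=cv2.resize(im[y0:y1,x0:x1],None,fx=S,fy=S,interpolation=cv2.INTER_CUBIC)
def L(pts,c,cl=True):
    p=(proj(a,pts)+.5-[x0,y0])*S; cv2.polylines(big,[np.round(p).astype(int)],cl,c,1)
o=np.array([.4862+.0334,-.205,.0993])
for z in(0,.004): L([o+[x,y,z] for x,y in((-.110,-.03),(-.110,.03),(0,.03),(0,-.03))],(0,0,255))
L([o+[0,y,z] for y,z in((-.015,0),(-.015,.105),(.015,.105),(.015,0))],(0,255,0))
L([o+[x,.005,z] for x,z in((-.004,.105),(-.062,.105),(-.104,.035))],(0,255,0),False)
q=np.array([.573,-.1927,0])
L([q+[0,y,z] for y,z in((-.036,0),(-.036,.21),(.036,.21),(.036,0))],(255,0,0))
L([q+[x,y,.006] for y,x in((-.05,-.032),(.05,-.032),(.05,.068),(-.05,.068))],(255,255,0))
cv2.imwrite('pics/c3.png',big)
E
```

```text
(no output)
```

View pics/c3.png

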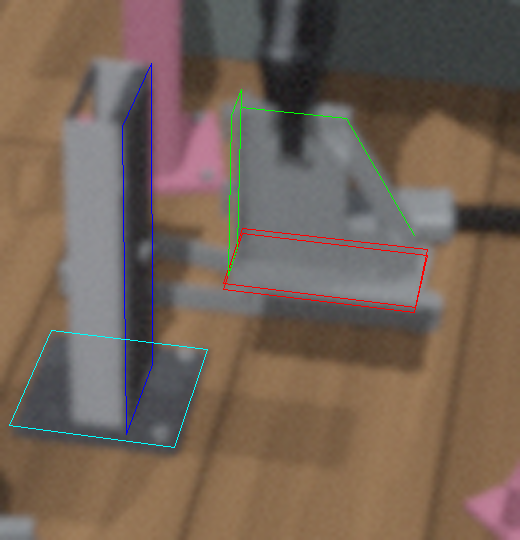

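The overlay matches the side image: ledge level, underside ≈ 99 mm. Now I'll shift sideways to the catch's y and close most of the gap.

Call:
{"method": "drive_tool", "body": {
  "motion": [
    {"tx": 0.01, "ty": 0.004, "tz": 0.0, "rx": 0.0, "ry": 0.0, "rz": 0.3, "grip": 0.0},
    {"tx": 0.01, "ty": 0.004, "tz": 0.0, "rx": 0.0, "ry": 0.0, "rz": 0.0, "grip": 0.0},
    {"tx": 0.01, "ty": 0.0, "tz": 0.0, "rx": 0.0, "ry": 0.0, "rz": 0.0, "grip": 0.0},
    {"tx": 0.0, "ty": 0.0, "tz": 0.0, "rx": 0.0, "ry": 0.0, "rz": 0.0, "grip": 0.0},
    {"tx": 0.0, "ty": 0.0, "tz": 0.0, "rx": 0.0, "ry": 0.0, "rz": 0.0, "grip": 0.0}
  ]
}}

```text
t: 4.35
tcp_pos: [0.5188, -0.1898, 0.1781]
tool_rot: [-0.002, 0.703, 0.711, -0.004]
contact_force: [-0.1, -1.0, -4.2]
finger_gap: 0.0086
```

Call:
{"method": "drive_tool", "body": {
  "motion": [
    {"tx": 0.0, "ty": -0.004, "tz": 0.0, "rx": 0.0, "ry": 0.0, "rz": 0.0, "grip": 0.0},
    {"tx": 0.0, "ty": 0.0, "tz": 0.0, "rx": 0.0, "ry": 0.0, "rz": 0.0, "grip": 0.0}
  ]
}}

```text
t: 4.52
tcp_pos: [0.5191, -0.1926, 0.1783]
tool_rot: [-0.002, 0.702, 0.712, -0.004]
contact_force: [0.4, 0.0, -5.3]
finger_gap: 0.0087
```

```bash
python3 - <<'E'
from h import *
v=[]
for _ in range(3):
    d=cap('wrist','w3');s=state();v.append(s['tcp_pos'])
print(np.array(v),np.std(v,0),s['tool_rot'],s['contact_force'])
im=d['image']
p=np.mean(v,0)
print(proj(d,[[p[0]-.0766,p[1]-.0013+.03,p[2]-.074],[p[0]-.0766,p[1]-.0313,p[2]-.074]]))
# plate front edge columns from brightness on row ~112
r=im[112:116].astype(int).mean(0);print([(i,r[i].astype(int).tolist()) for i in list(range(252,268,2))+list(range(374,392,2))])
E
```

```text
[[ 0.51899224 -0.19217691  0.17830341]
 [ 0.51886003 -0.19225463  0.17825545]
 [ 0.51886891 -0.19239903  0.17829508]] [6.03368094e-05 9.20342250e-05 2.09235425e-05] [-0.00235819  0.7025655   0.71160534 -0.00374254] [ 0.23140485  0.26713185 -4.75937536]
[[382.83448964 110.70411935]
 [257.11841776 109.00996024]]
[(252, [181, 129, 80]), (254, [217, 156, 96]), (256, [217, 161, 111]), (258, [217, 220, 226]), (260, [217, 219, 224]), (262, [222, 224, 228]), (264, [220, 223, 227]), (266, [218, 221, 226]), (374, [222, 224, 230]), (376, [223, 225, 230]), (378, [220, 223, 227]), (380, [218, 220, 226]), (382, [219, 199, 186]), (384, [219, 157, 96]), (386, [218, 157, 98]), (388, [219, 158, 99]), (390, [219, 157, 98])]
```

Call:
{"method": "drive_tool", "body": {
  "motion": [
    {"tx": 0.003, "ty": -0.003, "tz": -0.0005, "rx": 0.0, "ry": 0.0, "rz": 0.0, "grip": 0.0},
    {"tx": 0.0, "ty": 0.0, "tz": 0.0, "rx": 0.0, "ry": 0.0, "rz": 0.0, "grip": 0.0},
    {"tx": 0.003, "ty": 0.0, "tz": 0.0, "rx": 0.0, "ry": 0.0, "rz": 0.0, "grip": 0.0},
    {"tx": 0.002, "ty": 0.0, "tz": 0.0, "rx": 0.0, "ry": 0.0, "rz": 0.0, "grip": 0.0}
  ]
}}

```text
t: 5.0
tcp_pos: [0.5265, -0.1963, 0.1779]
tool_rot: [-0.002, 0.703, 0.711, -0.004]
contact_force: [0.4, 1.7, -5.0]
finger_gap: 0.0084
```

Call:
{"method": "drive_tool", "body": {
  "motion": [
    {"tx": 0.002, "ty": 0.0, "tz": 0.0, "rx": 0.0, "ry": 0.0, "rz": 0.0, "grip": 0.0},
    {"tx": 0.001, "ty": 0.0, "tz": 0.0, "rx": 0.0, "ry": 0.0, "rz": 0.0, "grip": 0.0},
    {"tx": 0.0, "ty": 0.0, "tz": 0.0, "rx": 0.0, "ry": 0.0, "rz": 0.0, "grip": 0.0}
  ]
}}

```text
t: 5.25
tcp_pos: [0.5303, -0.1965, 0.1778]
tool_rot: [-0.002, 0.703, 0.711, -0.004]
contact_force: [-0.6, -0.1, -3.4]
finger_gap: 0.0082
```

Call:
{"method": "drive_tool", "body": {
  "motion": [
    {"tx": 0.0, "ty": 0.001, "tz": 0.0, "rx": 0.0, "ry": 0.0, "rz": 0.0, "grip": 0.0},
    {"tx": 0.0015, "ty": 0.0, "tz": 0.0, "rx": 0.0, "ry": 0.0, "rz": 0.0, "grip": 0.0},
    {"tx": 0.001, "ty": 0.0, "tz": 0.0, "rx": 0.0, "ry": 0.0, "rz": 0.0, "grip": 0.0},
    {"tx": 0.0, "ty": 0.0, "tz": 0.0, "rx": 0.0, "ry": 0.0, "rz": 0.0, "grip": 0.0}
  ]
}}

```text
t: 5.58
tcp_pos: [0.5331, -0.1953, 0.1777]
tool_rot: [-0.003, 0.703, 0.711, -0.004]
contact_force: [-1.0, 0.4, -4.2]
finger_gap: 0.0086
```

Call:
{"method": "drive_tool", "body": {
  "motion": [
    {"tx": 0.0015, "ty": 0.0, "tz": 0.0, "rx": 0.0, "ry": 0.0, "rz": 0.0, "grip": 0.0},
    {"tx": 0.001, "ty": 0.0, "tz": 0.0, "rx": 0.0, "ry": 0.0, "rz": 0.0, "grip": 0.0},
    {"tx": 0.0, "ty": 0.0, "tz": 0.0, "rx": 0.0, "ry": 0.0, "rz": 0.0, "grip": 0.0}
  ]
}}

```text
t: 5.83
tcp_pos: [0.5358, -0.1951, 0.1777]
tool_rot: [-0.003, 0.703, 0.711, -0.004]
contact_force: [-1.1, 0.5, -4.4]
finger_gap: 0.0086
```

Call:
{"method": "drive_tool", "body": {
  "motion": [
    {"tx": 0.0015, "ty": 0.0, "tz": 0.0, "rx": 0.0, "ry": 0.0, "rz": 0.0, "grip": 0.0},
    {"tx": 0.001, "ty": 0.0, "tz": 0.0, "rx": 0.0, "ry": 0.0, "rz": 0.0, "grip": 0.0},
    {"tx": 0.0, "ty": 0.0, "tz": 0.0, "rx": 0.0, "ry": 0.0, "rz": 0.0, "grip": 0.0}
  ]
}}

```text
t: 6.08
tcp_pos: [0.5376, -0.1951, 0.1776]
tool_rot: [-0.003, 0.703, 0.711, -0.005]
contact_force: [-0.5, 0.1, -4.8]
finger_gap: 0.0084
```

Call:
{"method": "drive_tool", "body": {
  "motion": [
    {"tx": 0.001, "ty": 0.0, "tz": 0.0, "rx": 0.0, "ry": 0.0, "rz": 0.0, "grip": 0.0},
    {"tx": 0.0, "ty": 0.0, "tz": 0.0, "rx": 0.0, "ry": 0.0, "rz": 0.0, "grip": 0.0}
  ]
}}

```text
t: 6.25
tcp_pos: [0.5384, -0.1951, 0.1773]
tool_rot: [-0.004, 0.703, 0.711, -0.005]
contact_force: [-1.1, 0.2, -5.8]
finger_gap: 0.0083
```

Call:
{"method": "drive_tool", "body": {
  "motion": [
    {"tx": 0.001, "ty": 0.0, "tz": 0.0, "rx": 0.0, "ry": 0.0, "rz": 0.0, "grip": 0.0},
    {"tx": 0.001, "ty": 0.0, "tz": 0.0, "rx": 0.0, "ry": 0.0, "rz": 0.0, "grip": 0.0}
  ]
}}

```text
t: 6.42
tcp_pos: [0.5401, -0.1951, 0.1772]
tool_rot: [-0.004, 0.703, 0.711, -0.005]
contact_force: [-3.7, -0.8, -2.8]
finger_gap: 0.0082
```

Call:
{"method": "drive_tool", "body": {
  "motion": [
    {"tx": 0.001, "ty": 0.0, "tz": 0.0, "rx": 0.0, "ry": 0.0, "rz": 0.0, "grip": 0.0},
    {"tx": 0.001, "ty": 0.0, "tz": 0.0, "rx": 0.0, "ry": 0.0, "rz": 0.0, "grip": 0.0}
  ]
}}

```text
t: 6.58
tcp_pos: [0.54, -0.1951, 0.1773]
tool_rot: [-0.006, 0.703, 0.711, -0.007]
contact_force: [-4.7, -0.1, -2.7]
finger_gap: 0.0084
```

Contact at x = 0.540, where it was predicted. I'll straighten the slight pitch (~1°) while keeping the back plate against the face.

Call:
{"method": "drive_tool", "body": {
  "motion": [
    {"tx": 0.0005, "ty": 0.0, "tz": 0.0, "rx": 0.0, "ry": -0.6, "rz": 0.0, "grip": 0.0},
    {"tx": 0.0005, "ty": 0.0, "tz": 0.0, "rx": 0.0, "ry": -0.6, "rz": 0.0, "grip": 0.0},
    {"tx": 0.0005, "ty": 0.0, "tz": 0.0, "rx": 0.0, "ry": -0.3, "rz": 0.0, "grip": 0.0},
    {"tx": 0.0005, "ty": 0.0, "tz": 0.0, "rx": 0.0, "ry": 0.0, "rz": 0.0, "grip": 0.0}
  ]
}}

```text
t: 6.92
tcp_pos: [0.5405, -0.1952, 0.1767]
tool_rot: [0.003, 0.703, 0.711, 0.002]
contact_force: [-4.4, -0.4, -2.6]
finger_gap: 0.0084
```

Call:
{"method": "drive_tool", "body": {
  "motion": [
    {"tx": 0.0003, "ty": 0.0, "tz": -0.001, "rx": 0.0, "ry": 0.0, "rz": 0.0, "grip": 0.0},
    {"tx": 0.0003, "ty": 0.0, "tz": -0.0015, "rx": 0.0, "ry": 0.0, "rz": 0.0, "grip": 0.0},
    {"tx": 0.0003, "ty": 0.0, "tz": -0.0015, "rx": 0.0, "ry": 0.0, "rz": 0.0, "grip": 0.0},
    {"tx": 0.0, "ty": 0.0, "tz": -0.0015, "rx": 0.0, "ry": 0.0, "rz": 0.0, "grip": 0.0}
  ]
}}

```text
t: 7.25
tcp_pos: [0.5405, -0.1953, 0.1723]
tool_rot: [0.003, 0.703, 0.711, 0.001]
contact_force: [-4.0, 0.4, -1.5]
finger_gap: 0.0082
```

Call:
{"method": "drive_tool", "body": {
  "motion": [
    {"tx": 0.0, "ty": 0.0, "tz": -0.002, "rx": 0.0, "ry": 0.0, "rz": 0.0, "grip": 0.0},
    {"tx": 0.0, "ty": 0.0, "tz": -0.002, "rx": 0.0, "ry": 0.0, "rz": 0.0, "grip": 0.0},
    {"tx": 0.0, "ty": 0.0, "tz": -0.002, "rx": 0.0, "ry": 0.0, "rz": 0.0, "grip": 0.0}
  ]
}}

```text
t: 7.5
tcp_pos: [0.5404, -0.1954, 0.1686]
tool_rot: [0.004, 0.703, 0.711, 0.001]
contact_force: [-7.1, 1.8, 7.7]
finger_gap: 0.0084
```

Call:
{"method": "drive_tool", "body": {
  "motion": [
    {"tx": 0.0, "ty": 0.0, "tz": -0.002, "rx": 0.0, "ry": 0.0, "rz": 0.0, "grip": 0.0},
    {"tx": 0.0, "ty": 0.0, "tz": -0.002, "rx": 0.0, "ry": 0.0, "rz": 0.0, "grip": 0.0}
  ]
}}

```text
t: 7.67
tcp_pos: [0.5403, -0.1954, 0.1683]
tool_rot: [0.005, 0.703, 0.711, 0.001]
contact_force: [-7.8, 1.4, 6.0]
finger_gap: 0.0084
```

Catch engaged, as expected about 11–13 mm above home. Pushing a bit harder.

Call:
{"method": "drive_tool", "body": {
  "motion": [
    {"tx": 0.0005, "ty": 0.0, "tz": -0.003, "rx": 0.0, "ry": 0.0, "rz": 0.0, "grip": 0.0},
    {"tx": 0.0005, "ty": 0.0, "tz": -0.0035, "rx": 0.0, "ry": 0.0, "rz": 0.0, "grip": 0.0}
  ]
}}

```text
t: 7.83
tcp_pos: [0.5404, -0.1955, 0.1671]
tool_rot: [0.006, 0.703, 0.711, 0.001]
contact_force: [-9.2, 0.6, 9.6]
finger_gap: 0.0083
```

Call:
{"method": "drive_tool", "body": {
  "motion": [
    {"tx": 0.0005, "ty": 0.0, "tz": -0.004, "rx": 0.0, "ry": 0.0, "rz": 0.0, "grip": 0.0},
    {"tx": 0.0005, "ty": 0.0, "tz": -0.004, "rx": 0.0, "ry": 0.0, "rz": 0.0, "grip": 0.0}
  ]
}}

```text
t: 8.0
tcp_pos: [0.5402, -0.1956, 0.1653]
tool_rot: [0.008, 0.703, 0.711, 0.0]
contact_force: [-10.5, 0.6, 10.9]
finger_gap: 0.0083
```

Call:
{"method": "drive_tool", "body": {
  "motion": [
    {"tx": 0.0, "ty": 0.0, "tz": -0.004, "rx": 0.0, "ry": 0.3, "rz": 0.0, "grip": 0.0},
    {"tx": 0.0, "ty": 0.0, "tz": -0.004, "rx": 0.0, "ry": 0.3, "rz": 0.0, "grip": 0.0}
  ]
}}

```text
t: 8.17
tcp_pos: [0.5403, -0.1956, 0.1642]
tool_rot: [0.007, 0.703, 0.711, -0.002]
contact_force: [-9.3, 2.8, 11.5]
finger_gap: 0.0084
```

Call:
{"method": "drive_tool", "body": {
  "motion": [
    {"tx": 0.0, "ty": 0.0, "tz": -0.004, "rx": 0.0, "ry": 0.2, "rz": 0.0, "grip": 0.0},
    {"tx": 0.0, "ty": 0.0, "tz": -0.004, "rx": 0.0, "ry": 0.2, "rz": 0.0, "grip": 0.0}
  ]
}}

```text
t: 8.33
tcp_pos: [0.5405, -0.1956, 0.1638]
tool_rot: [0.007, 0.703, 0.711, -0.004]
contact_force: [-10.4, 2.5, 12.9]
finger_gap: 0.0084
```

Call:
{"method": "drive_tool", "body": {
  "motion": [
    {"tx": 0.0, "ty": 0.0, "tz": -0.005, "rx": 0.0, "ry": 0.0, "rz": 0.0, "grip": 0.0},
    {"tx": 0.0, "ty": 0.0, "tz": -0.006, "rx": 0.0, "ry": 0.0, "rz": 0.0, "grip": 0.0}
  ],
  "grip_force": 120
}}

```text
t: 8.5
tcp_pos: [0.5399, -0.1956, 0.1565]
tool_rot: [0.008, 0.703, 0.711, -0.004]
contact_force: [-7.4, 1.1, 25.8]
finger_gap: 0.0083
```

Call:
{"method": "drive_tool", "body": {
  "motion": [
    {"tx": 0.0, "ty": 0.0, "tz": -0.006, "rx": 0.0, "ry": 0.0, "rz": 0.0, "grip": 0.0},
    {"tx": 0.0, "ty": 0.0, "tz": -0.006, "rx": 0.0, "ry": 0.0, "rz": 0.0, "grip": 0.0}
  ]
}}

```text
t: 8.67
tcp_pos: [0.5401, -0.1959, 0.1563]
tool_rot: [0.012, 0.703, 0.711, -0.003]
contact_force: [-14.0, 3.6, 19.3]
finger_gap: 0.0079
```

Dropped to z = 0.156 and hit a hard stop, so it should be home. I'll unload, check, then open.

Call:
{"method": "drive_tool", "body": {
  "motion": [
    {"tx": -0.001, "ty": 0.0, "tz": 0.0, "rx": 0.0, "ry": 0.0, "rz": 0.0, "grip": 0.0},
    {"tx": 0.0, "ty": 0.0, "tz": 0.0, "rx": 0.0, "ry": 0.0, "rz": 0.0, "grip": 0.0},
    {"tx": 0.0, "ty": 0.0, "tz": 0.0, "rx": 0.0, "ry": 0.0, "rz": 0.0, "grip": 0.0}
  ]
}}

```text
t: 8.92
tcp_pos: [0.5399, -0.1955, 0.1573]
tool_rot: [0.013, 0.703, 0.711, -0.002]
contact_force: [-2.7, 0.2, -2.9]
finger_gap: 0.0082
```

Call:
{"method": "drive_tool", "body": {
  "motion": [
    {"tx": 0.0, "ty": 0.0, "tz": 0.0, "rx": 0.0, "ry": 0.0, "rz": 0.0, "grip": 0.015},
    {"tx": 0.0, "ty": 0.0, "tz": 0.0, "rx": 0.0, "ry": 0.0, "rz": 0.0, "grip": 0.022},
    {"tx": 0.0, "ty": 0.0, "tz": 0.0, "rx": 0.0, "ry": 0.0, "rz": 0.0, "grip": 0.035},
    {"tx": 0.0, "ty": 0.0, "tz": 0.0, "rx": 0.0, "ry": 0.0, "rz": 0.0, "grip": 0.035}
  ]
}}

```text
t: 9.25
tcp_pos: [0.5462, -0.1967, 0.1597]
tool_rot: [0.019, 0.703, 0.711, 0.002]
contact_force: [0.1, 0.0, -0.2]
finger_gap: 0.0347
```

Call:
{"method": "drive_tool", "body": {
  "motion": [
    {"tx": -0.003, "ty": 0.0, "tz": 0.015, "rx": 0.0, "ry": 0.0, "rz": 0.0, "grip": 0.04},
    {"tx": -0.003, "ty": 0.0, "tz": 0.03, "rx": 0.0, "ry": 0.5, "rz": 0.0, "grip": 0.04},
    {"tx": 0.0, "ty": 0.0, "tz": 0.035, "rx": 0.0, "ry": 0.5, "rz": 0.0, "grip": 0.04},
    {"tx": -0.03, "ty": 0.0, "tz": 0.02, "rx": 0.0, "ry": 0.5, "rz": 0.0, "grip": 0.04},
    {"tx": -0.04, "ty": 0.0, "tz": 0.0, "rx": 0.0, "ry": 0.0, "rz": 0.0, "grip": 0.04},
    {"tx": -0.04, "ty": 0.0, "tz": 0.0, "rx": 0.0, "ry": 0.0, "rz": 0.0, "grip": 0.04},
    {"tx": -0.04, "ty": 0.0, "tz": 0.0, "rx": 0.0, "ry": 0.0, "rz": 0.0, "grip": 0.04},
    {"tx": 0.0, "ty": 0.0, "tz": 0.0, "rx": 0.0, "ry": 0.0, "rz": 0.0, "grip": 0.04}
  ]
}}

```text
t: 9.92
tcp_pos: [0.3918, -0.1969, 0.2636]
tool_rot: [0.014, 0.701, 0.713, -0.005]
contact_force: [0.6, 0.8, 0.6]
finger_gap: 0.0401
```

```bash
python3 - <<'E'
from h import *
def ov(f,cam,x0,y0,x1,y1,S):
    a=cap(cam,f);im=cv2.imread(f'pics/{f}.png');big=cv2.resize(im[y0:y1,x0:x1],None,fx=S,fy=S,interpolation=cv2.INTER_CUBIC);raw=big.copy()
    def L(pts,c,cl=True):
        p=(proj(a,pts)+.5-[x0,y0])*S; cv2.polylines(big,[np.round(p).astype(int)],cl,c,1)
    o=np.array([.573,-.196,.079])
    L([o+[x,y,0] for x,y in((-.110,-.03),(-.110,.03),(0,.03),(0,-.03))],(0,0,255))
    L([o+[x,.005,z] for x,z in((-.004,.105),(-.062,.105),(-.104,.035))],(0,255,0),False)
    L([o+[0,y,z] for y,z in((-.009,.02275),(-.009,.03125),(.009,.03125),(.009,.02275))],(255,0,255))
    return np.hstack([raw,big])
A=ov('s4','side',290,140,410,260,3.3);B=ov('t4','top',355,195,425,265,5.657)
m=min(A.shape[1],B.shape[1]);A=A[:300,:m];B=B[:300,:m]
cv2.imwrite('pics/c4.png',np.vstack([A,B])[:600,:800]);print(A.shape,B.shape,state()['contact_force'],state()['tcp_pos'])
E
```

```text
(300, 792, 3) (300, 792, 3) [ 1.22876112 -0.38102745 -0.25486915] [ 0.39672251 -0.19828178  0.26422397]
```

View pics/c4.png

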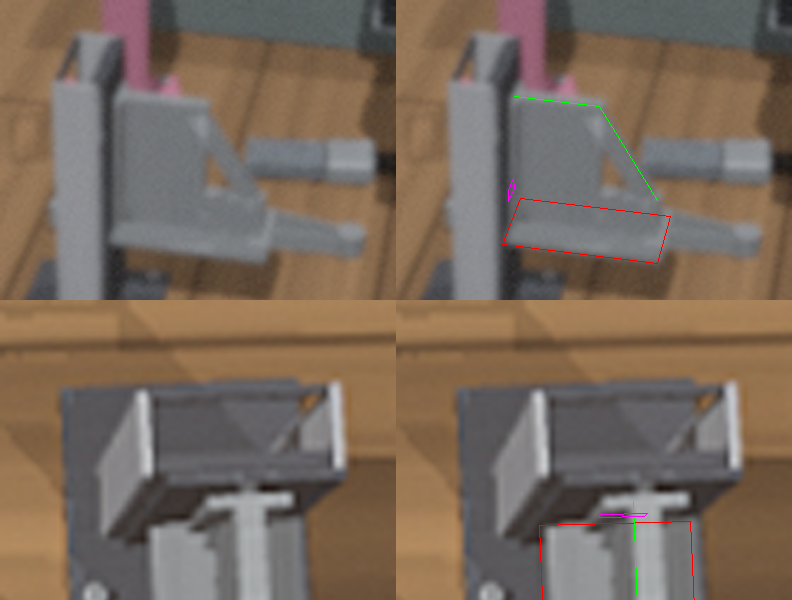

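The side view shows the ledge matching the home outline to about 1 mm. As a final check that it is seated, I'll press lightly on the rib's top with closed fingers.

Call:
{"method": "drive_tool", "body": {
  "motion": [
    {"tx": 0.04, "ty": 0.0, "tz": 0.0, "rx": 0.0, "ry": 0.0, "rz": 0.0, "grip": 0.0},
    {"tx": 0.04, "ty": 0.0, "tz": 0.0, "rx": 0.0, "ry": 0.0, "rz": 0.0, "grip": 0.0},
    {"tx": 0.037, "ty": 0.001, "tz": -0.01, "rx": 0.0, "ry": 0.0, "rz": 0.0, "grip": 0.0},
    {"tx": 0.0, "ty": 0.0, "tz": -0.025, "rx": 0.0, "ry": 0.0, "rz": 0.0, "grip": 0.0},
    {"tx": 0.0, "ty": 0.0, "tz": -0.02, "rx": 0.0, "ry": 0.0, "rz": 0.0, "grip": 0.0},
    {"tx": 0.0, "ty": 0.0, "tz": -0.008, "rx": 0.0, "ry": 0.0, "rz": 0.0, "grip": 0.0},
    {"tx": 0.0, "ty": 0.0, "tz": 0.0, "rx": 0.0, "ry": 0.0, "rz": 0.0, "grip": 0.0},
    {"tx": 0.0, "ty": 0.0, "tz": 0.0, "rx": 0.0, "ry": 0.0, "rz": 0.0, "grip": 0.0}
  ]
}}

```text
t: 10.68
tcp_pos: [0.5307, -0.1973, 0.196]
tool_rot: [0.021, 0.7, 0.714, -0.0]
contact_force: [0.6, 0.0, 0.8]
finger_gap: 0.0003
```

Call:
{"method": "drive_tool", "body": {
  "motion": [
    {"tx": -0.005, "ty": 0.001, "tz": -0.005, "rx": 0.0, "ry": 0.5, "rz": 0.0, "grip": 0.0},
    {"tx": 0.0, "ty": 0.0, "tz": -0.003, "rx": 0.0, "ry": 0.0, "rz": 0.0, "grip": 0.0},
    {"tx": 0.0, "ty": 0.0, "tz": -0.002, "rx": 0.0, "ry": 0.0, "rz": 0.0, "grip": 0.0},
    {"tx": 0.0, "ty": 0.0, "tz": -0.002, "rx": 0.0, "ry": 0.0, "rz": 0.0, "grip": 0.0}
  ]
}}

```text
t: 11.02
tcp_pos: [0.5271, -0.1973, 0.1885]
tool_rot: [0.022, 0.7, 0.713, -0.002]
contact_force: [-0.1, -0.9, -0.2]
finger_gap: 0.0001
```

Call:
{"method": "drive_tool", "body": {
  "motion": [
    {"tx": 0.0, "ty": 0.0, "tz": -0.003, "rx": 0.0, "ry": 0.0, "rz": 0.0, "grip": 0.0},
    {"tx": 0.0, "ty": 0.0, "tz": -0.003, "rx": 0.0, "ry": 0.0, "rz": 0.0, "grip": 0.0}
  ]
}}

```text
t: 11.18
tcp_pos: [0.5275, -0.1979, 0.1843]
tool_rot: [0.024, 0.701, 0.713, -0.002]
contact_force: [-1.0, -0.1, 0.4]
finger_gap: -0.0001
```

Call:
{"method": "drive_tool", "body": {
  "motion": [
    {"tx": 0.0, "ty": 0.0, "tz": -0.004, "rx": 0.0, "ry": 0.0, "rz": 0.0, "grip": 0.0},
    {"tx": 0.0, "ty": 0.0, "tz": -0.004, "rx": 0.0, "ry": 0.0, "rz": 0.0, "grip": 0.0}
  ]
}}

```text
t: 11.35
tcp_pos: [0.5277, -0.1982, 0.183]
tool_rot: [0.027, 0.701, 0.713, -0.001]
contact_force: [-7.2, 4.2, 17.9]
finger_gap: 0.0002
```

The rib top is at 0.183–0.184, so the underside is ≈ 78–79 mm. It's solid at 18 N. Retreating.

Call:
{"method": "drive_tool", "body": {
  "motion": [
    {"tx": 0.0, "ty": 0.0, "tz": 0.02, "rx": 0.0, "ry": 0.0, "rz": 0.0, "grip": 0.0},
    {"tx": 0.0, "ty": 0.0, "tz": 0.04, "rx": 0.0, "ry": 0.0, "rz": 0.0, "grip": 0.0},
    {"tx": 0.0, "ty": 0.0, "tz": 0.03, "rx": 0.0, "ry": 0.0, "rz": 0.0, "grip": 0.0},
    {"tx": -0.04, "ty": 0.0, "tz": 0.0, "rx": 0.0, "ry": 0.0, "rz": 0.0, "grip": 0.0},
    {"tx": -0.04, "ty": 0.0, "tz": 0.0, "rx": 0.0, "ry": 0.0, "rz": 0.0, "grip": 0.0},
    {"tx": -0.03, "ty": 0.0, "tz": 0.0, "rx": 0.0, "ry": 0.0, "rz": 0.0, "grip": 0.0},
    {"tx": 0.0, "ty": 0.0, "tz": 0.0, "rx": 0.0, "ry": 0.0, "rz": 0.0, "grip": 0.0},
    {"tx": 0.0, "ty": 0.0, "tz": 0.0, "rx": 0.0, "ry": 0.0, "rz": 0.0, "grip": 0.0}
  ]
}}

```text
t: 12.02
tcp_pos: [0.4163, -0.1997, 0.2749]
tool_rot: [0.027, 0.7, 0.713, -0.002]
contact_force: [0.2, -0.5, -0.4]
finger_gap: -0.0004
```

```bash
python3 - <<'E'
from h import *
a=load('s4')['image'].astype(int);b=cap('side','s5')['image'].astype(int)
print('ledge region mean diff',np.abs(a-b)[165:225,318:372].mean(), state()['contact_force'],state()['tcp_pos'])
print(close_job())
E
```

```text
ledge region mean diff 2.2569958847736626 [-1.21084979 -0.41399865 -0.01360334] [ 0.41632538 -0.19951709  0.27501177]
the job is handed in; nothing more can be done
None
```

The loose grey ledge now hangs on the bare upright in the top two slots, pushed down to its stop and released. I handed the job in at about 12 s of the 72 s.

- **Insertion:** both tabs went into the slots without resistance. The back plate met the face with the ledge about 98–99 mm up, inside the required range for step 1.
- **Pushing down:** I pushed it down past the catch to a hard stop. The highest vertical force I read was about 26 N, or roughly 30 N of push with the ledge's weight added.
- **Height:** pressing on the rib top with about 18 N put the underside at 78–79 mm, and the ledge was solid. The side view matched the home outline to about 1 mm.
- **Catch:** I inferred that it snapped out from the drop and hard stop at home height. I could not see it in the window.
- **At hand-in:** the arm was clear, with force readings within noise. The ledge looked unchanged in the side images before and after the press test.
- **Bystanders:** the arm did not come near them on its way. I did not compare their positions afterwards.

No check failed. Two early move calls were refused because their rows left out some fields, and nothing moved.

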